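Seat the tanged doming stake in its taper and tap it home

ROBOT

A 6-joint arm with a two-finger parallel gripper is mounted at the origin on the work surface. World frame = base frame: x ahead of the robot, y to its left, z up, the work surface at z = 0. Lengths are in m, angles in rad, forces in N, time in s.
With the tool pointing down it reaches from about 0.35 to 0.8 m from the base axis. Payload 7.3 kg.
Tool frame: the origin (TCP) lies between the finger pads; the fingertips stand 25 mm ahead of it and the grasp point (between the pads) lies 6 mm ahead of it (r.tip_extent is the distance from the TCP to the fingertips, in m); z points along the fingers, y is the line along which they close (so a half turn about z gives the same grasp; the last joint's range is limited). The gripper opens to 85 mm and grips with 20 to 120 N. Pads are 22 mm wide; open, the fingers measure 114 mm over their backs; the gripper's body (76 mm by 85 mm) begins 54 mm behind the grasp point. The pads swing forward as they close: fully open they stand 13 mm farther back than shut.
Start: joints at [-1.262, 0.342, 1.524, -0, 1.275, -0.146], TCP at [0.231, -0.472, 0.256] pointing down, gripper open.
Joint ranges: [-2.53, 2.53], [-0.77, 2.02], [0.04, 2.7], [-1, 4.14], [0.28, 2.66], [-3.11, 3.11]. Speed limits (rad/s): [2.57, 2.57, 3.14, 3.14, 3.14, 3.14].

INTERFACE

Orientations are given as a unit quaternion [x, y, z, w].
In Python, from workcell import r, command_gripper, optics gives the robot as it stands. The module is installed in compiled form; this text tells all that it offers. Calls block until the motion is done:
- r.reach(position, orientation): joint-space move of the TCP to a pose.
- r.move_straight(position, orientation=None, speed=0.15, max_force=None): straight line of the TCP; orientation=None keeps the orientation; speed is the mean speed in m/s. With max_force (N) it stops when the force on the tool has changed by that much, and returns True; else False.
- r.movej(angles): joint-space move.
- command_gripper(opening, force=None): finger opening in m; force is the grip in N (None keeps the last); returns when the fingers have stopped.
- r.hold(seconds).
- r.solve_ik(position, orientation): joint angles nearest the present ones, or None.
- r.read_state(): the state.
- optics.get_image(name): name is "scene" or "side" or "wrist"; returns (picture, depth): 420x560x3 uint8, red, green, blue; 420x560 float32, m along the optical axis (not along the pixel's ray), 0 where there is no reading.
- optics.camera_model(name): a dict with "K" (3x3 intrinsics, pixels), "R" (3x3) and "t" (3): a world point X has camera coordinates R X + t; the wrist camera has in their place "tool_from_camera" (4x4, takes a point from camera to tool coordinates, whose origin is the TCP and whose axes are the flange's). Camera axes: x right, y down, z forward; pixel columns grow to the right and rows downward; lengths in m; the calibration is good to about 2 mm. A picture is of the moment at which its call begins: read the wrist's pose just before it. camera_model takes no time and is no camera call.
A pose or a line that the arm cannot do raises r.PlanningError and nothing moves.
- r.finish_job(): hands the job in; it is judged then, once.
The state is a dict: "time_s": time; "joint_positions": joint angles; "dq": joint speeds; "tau": joint torques, N m; "eef_pos": TCP position; "eef_rot": TCP orientation; "contact_force": force on the tool from outside, world axes, zero at the start; "torque": the same for the moment, N m; "grip_width": finger opening in m; "grip_force": force on a finger pad.
Only numpy, scipy, OpenCV 4.12 (cv2) and the standard library are available. Lean on these libraries where they do the work, as an engineer would, in place of code of your own. Each camera call takes 0.05 s, during which the arm holds its last target. There are 200 camera calls.

TASK

Take the steel doming stake from its slanting wooden rest, lower its shank upright into the brass sleeve of the bench holder, turning it by feel until the tang drops into the hidden slot and the taper seats, and let go. Then pick up the nylon-faced tapping weight and drive the stake home by striking its head with at least two separate light taps, never hard, until the sleeve is down level with the top of the holder. Finally stand the weight back upright on the tile; drop neither it nor the stake, and leave the hammer, tin and bangle alone.

Things in the scene. Friction and masses are not known exactly. Their poses are not given: they have to be found in the camera images.
- stake: loose steel stake, about 0.38 kg. Origin: axis at the shank's small end; +z to the head. Round taper, diameter 14 mm growing to 28 at z = 40 mm; neck, diameter 28, to z = 75; head, diameter 34, straight sides to z = 96, dome to 103 mm. Below the origin a flat tang 6 mm long, 13 mm wide along the stake's y, 4 mm thick along x. Starts in the rest, 0.70 rad off vertical, head leaning to the rest's -x, y level.
- stake_head (a point): point on the stake's axis in the middle of its head, 88 mm from the small end (a good place to grasp: squeeze the straight sides, 34 mm, with the hand in line with the stake)
- rest: fixed wooden rest, base 130 (x) by 80 (y) mm; two V boards carry the stake's neck from below on its -x side, a small board stops the shank's end. Origin: centre of its underside. The stake leans in its x-z plane; the head stands clear above the boards, so the stake lifts straight up or along its axis.
- holder: fixed grey iron stake holder, block 100 by 100 mm and 60 mm high with a foot 150 mm long (x) and 10 mm thick. Origin: centre of its underside, z up. The brass sleeve is at its middle.
- sleeve_mouth (a point): centre of the brass sleeve's mouth, at its rim; moves with the sleeve: 60 mm above the bench when flush, up to 68 before. Bore: the shank's own taper, diameter 26 mm at the rim. A slot for the tang, 8.5 mm wide, lies 34.5 mm down, turned by an unknown angle within 1.1 rad either way of the holder's x axis. Tang on the slot's edge: small end 28.5 mm below the rim. Seated: 33 to 35 mm, head top 69 mm above it.
- sleeve (a joint): how far the sleeve is driven down (m): 0 is 8 mm proud of the holder, 0.008 is flush, home against a stop. Starts at 0 to 0.003. Stiff friction: below about 14 N it stays put; harder, it creeps down by about 1.2 mm/s for each newton above 14 N, and stays where it is left. Taps of 18 to 25 N move it well; over 40 N is too hard.
- tile: fixed white ceramic tile, 120 by 120 mm, 10 mm thick. Origin: centre of its underside.
- tamper: loose tapping weight, about 0.30 kg, 105 mm tall, standing on the tile. Origin: centre of its flat nylon face (underside); +z up its handle. White nylon foot, diameter 42 mm, to z = 34 mm; then a brass handle, diameter 25 mm, to z = 105 mm.
- tamper_grip (a point): point on the tapping weight's handle axis, 85 mm above its face (a good place to grasp from above)
- hammer: loose hammer, 220 mm long, lying on the bench: bystander, origin on the bench under its middle
- tin: loose open aluminium tin, diameter 72 mm, 45 mm high: bystander, origin at the centre of its underside
- bangle: loose brass bangle lying flat, diameter 66 mm, 12 mm high: bystander, origin at the centre of its underside
Mind the look-alikes: they are no part of the job. Leave any pink or turquoise look-alike of the stake alone.

How it is judged:
By the outcome, as a careful person would: the job done as asked, in the order asked, and still so for the second after the job is handed in, with the robot touching nothing.
It also fails if it takes over 72 s, if anything falls off the work surface, if the arm or the gripper's body presses on something with over 40 N, if the wrist force passes 120 N, or if a joint passes its speed limit or range.

## Working session

There is one attempt and no reset: what is moved stays moved. The work goes in short steps, each a Python script; the robot and the scene stay as the last script left them, time stands still between calls to the robot, and variables do not carry over. Pictures are saved under pics/ and viewed, at most 10 in all, crops included, and the job is handed in when it is done.

```bash
ls; mkdir -p pics
cat > h.py <<'E'
from workcell import r, command_gripper, optics
import numpy as np, cv2
from scipy.spatial.transform import Rotation as Ro
def cam(name):
    s=r.read_state(); im,d=optics.get_image(name); m=optics.camera_model(name); K=np.array(m['K'])
    if name=='wrist':
        T=np.array(m['tool_from_camera']); Rt=Ro.from_quat(s['eef_rot']).as_matrix()
        Rw=Rt@T[:3,:3]; o=Rt@T[:3,3]+np.array(s['eef_pos'])
    else:
        Rw=np.array(m['R']).T; o=-Rw@np.array(m['t'])
    return im,d,K,Rw,o
def cloud(d,K,Rw,o):
    v,u=np.mgrid[:d.shape[0],:d.shape[1]]
    P=np.stack([(u-K[0,2])/K[0,0]*d,(v-K[1,2])/K[1,1]*d,d],-1)
    return P@Rw.T+o
def ray(u,v,z,K,Rw,o):
    w=Rw@np.array([(u-K[0,2])/K[0,0],(v-K[1,2])/K[1,1],1]); return o+w*(z-o[2])/w[2]
def down(yaw): # tool z down, tool y at angle yaw from world y
    return (Ro.from_euler('z',yaw)*Ro.from_euler('x',np.pi)).as_quat()
E
python3 - <<'E'
from h import *
for n in ('scene','side'):
    c=cam(n); cv2.imwrite(f'pics/{n}0.png',c[0][...,::-1]); np.savez(f'{n}0.npz',im=c[0],d=c[1],K=c[2],Rw=c[3],o=c[4]); print(n,c[4],c[3][:,2])
s=r.read_state();print(s['eef_rot'],s['time_s'],optics.camera_model('wrist')['tool_from_camera'])
E
```

```text
pics
scene [1.21892359 0.02030509 0.62579468] [-0.75484536 -0.08471884 -0.65040849]
side [0.16791359 0.81393984 0.88954239] [ 0.36324901 -0.6760107  -0.64113937]
[ 9.74258923e-01  2.25430884e-01 -4.72482703e-05 -6.81884276e-04] 0.1 [[-7.13029689e-04 -9.64966026e-01 -2.62373892e-01  6.69431164e-02]
 [ 9.99999696e-01 -7.70460174e-04  1.16011621e-04  9.37349363e-04]
 [-3.14095908e-04 -2.62373730e-01  9.64966283e-01 -1.17927083e-01]
 [ 0.00000000e+00  0.00000000e+00  0.00000000e+00  1.00000000e+00]]
```

View pics/scene0.png

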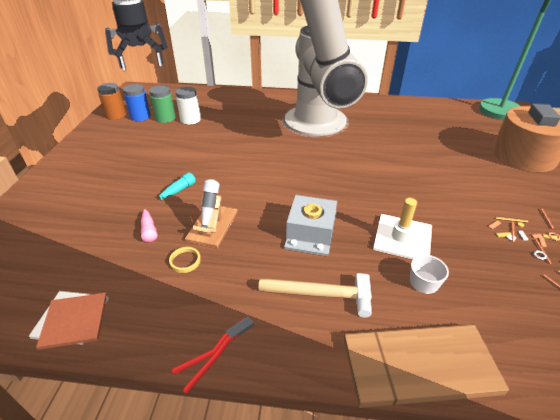

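View pics/side0.png

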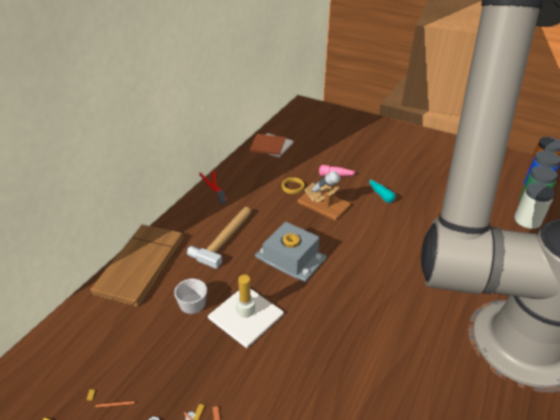

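The scene view shows three stake-like things: a turquoise one at (178,187), a pink one at (148,225), and a grey steel one on the wooden rest at (210,203). The steel one on the rest is the one meant. The holder is at (312,222), its sleeve at (313,211), and the tamper on the tile at (405,220). In the side view the stake is at (330,180), the sleeve at (291,240) and the tamper at (245,295).

Run:
```python
from h import *
z=np.load('scene0.npz');P=cloud(z['d'],z['K'],z['Rw'],z['o']);im=z['im']
for u,v in [(210,187),(210,203),(207,218),(312,211),(313,204),(408,205),(403,235),(212,240),(310,250),(430,240)]: print((u,v),P[v,u].round(4),im[v,u])
x=cv2.resize(im[165:265,130:350],None,fx=3.6,fy=3.6,interpolation=cv2.INTER_CUBIC);cv2.imwrite('pics/crop.png',x[...,::-1])
# tile & holder masks
hsv=cv2.cvtColor(im,cv2.COLOR_RGB2HSV)
def rect(n,m):
    q=P[m];c=cv2.minAreaRect((q[:,:2]*1000).astype(np.float32));print(n,len(q),q[:,:2].mean(0),c)
ok=(z['d']>0)
box=lambda a,b,c,d:(np.mgrid[:420,:560][1]>a)&(np.mgrid[:420,:560][1]<b)&(np.mgrid[:420,:560][0]>c)&(np.mgrid[:420,:560][0]<d)
rect('tile',ok&box(365,440,205,265)&(P[...,2]>.005)&(P[...,2]<.014)&(hsv[...,1]<60)&(hsv[...,2]>140))
rect('holdertop',ok&box(280,345,190,235)&(P[...,2]>.056)&(P[...,2]<.064)&(hsv[...,1]<70))
rect('rest',ok&box(180,240,200,250)&(P[...,2]>.006)&(P[...,2]<.02))
rect('sleeve',ok&box(295,330,198,222)&(hsv[...,1]>100)&(P[...,2]>.05))
```

```text
(210, 187) [ 0.5643 -0.2109  0.1131] [255 255 255]
(210, 203) [ 0.5824 -0.2099  0.0822] [170 173 178]
(207, 218) [ 0.6023 -0.2149  0.0545] [255 254 254]
(312, 211) [0.5472 0.0172 0.052 ] [171 135  76]
(313, 204) [0.5367 0.0183 0.0643] [249 225 138]
(408, 205) [0.5722 0.2174 0.1106] [149 117  66]
(403, 235) [0.5818 0.2221 0.0324] [236 234 223]
(212, 240) [ 0.6266 -0.2023  0.0107] [241 168 112]
(310, 250) [0.6298 0.0197 0.0091] [202 207 212]
(430, 240) [ 0.5556  0.2934 -0.0008] [252 246 236]
tile 1508 [0.56695155 0.22751519] ((559.0230102539062, 229.46804809570312), (119.85352325439453, 122.42463684082031), 77.3022232055664)
holdertop 1038 [0.5599987  0.01769418] ((556.0317993164062, 17.534950256347656), (100.34581756591797, 102.66117095947266), 83.65190124511719)
rest 877 [ 0.59109006 -0.2116098 ] ((587.2224731445312, -219.75790405273438), (80.3381576538086, 161.2696990966797), 81.46472930908203)
sleeve 200 [0.55705359 0.01807927] ((556.4329223632812, 17.84156608581543), (38.87895584106445, 42.35095977783203), 89.99401092529297)
```

View pics/crop.png

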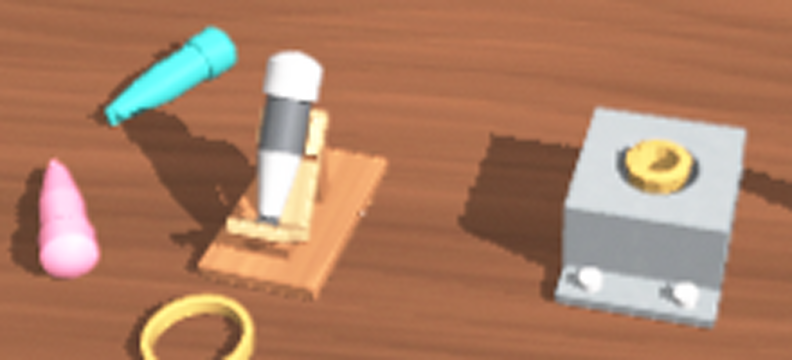

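The crop confirms it: the steel stake lies in the rest, with its head at crop (293,75). The pink and turquoise ones lie on the bench. Next is a closer look from the wrist.

```bash
cat > fit.py <<'E'
from h import *
from scipy.optimize import least_squares
def stake_pts(c,ctr,rad=.09,zmin=.035):
    im,d,K,Rw,o=c; P=cloud(d,K,Rw,o); hsv=cv2.cvtColor(im,cv2.COLOR_RGB2HSV)
    return P[(d>0)&(np.linalg.norm(P-ctr,axis=-1)<rad)&(hsv[...,1]<60)&(P[...,2]>zmin)]
def fit(P,o0,a0):
    prof=lambda s:np.interp(s,[0,.04,.0745,.0755,.096,.103],[.007,.014,.014,.017,.017,.004])
    e1=np.cross(a0,[0,1.,0]);e1/=np.linalg.norm(e1);e2=np.cross(a0,e1)
    def pose(p):
        a=a0+p[0]*e1+p[1]*e2;return o0+p[2:5],a/np.linalg.norm(a)
    def f(p):
        q,a=pose(p);w=P-q;s=w@a;rr=np.linalg.norm(w-np.outer(s,a),axis=1)
        return np.where(s>.094,s*0+np.maximum(s-.103,0),rr-prof(s))
    sol=least_squares(f,np.zeros(5),loss='soft_l1',f_scale=.001)
    return *pose(sol.x),np.median(abs(sol.fun)),len(P)
E
python3 - <<'E'
from fit import *
r.reach([.50,-.21,.30],down(0))
c=cam('wrist');cv2.imwrite('pics/w1.png',c[0][...,::-1]);np.savez('w1.npz',im=c[0],d=c[1],K=c[2],Rw=c[3],o=c[4])
z=np.load('scene0.npz');cs=[z[k] for k in('im','d','K','Rw','o')]
a0=np.array([-.644,0,.765]);o0=np.array([.615,-.212,.04])
ctr=o0+.055*a0
for C in (c,cs):
    P=stake_pts(C,ctr,.06);print(fit(P,o0,a0))
    np.save('P%d.npy'%len(P),P)
r.reach([.49,.018,.30],down(0))
c=cam('wrist');cv2.imwrite('pics/w2.png',c[0][...,::-1]);np.savez('w2.npz',im=c[0],d=c[1],K=c[2],Rw=c[3],o=c[4])
print(r.read_state()['time_s'])
a=np.hstack([cv2.imread('pics/w1.png'),c[0][...,::-1]]);cv2.imwrite('pics/w12.png',cv2.resize(a,(800,300)))
E
```

```text
(array([ 0.60727269, -0.22356093,  0.03816031]), array([-0.64066461,  0.09386152,  0.76206225]), np.float64(0.00012408055611988836), 2059)
(array([ 0.6047172 , -0.22220304,  0.03625951]), array([-0.63200846,  0.0932057 ,  0.76933608]), np.float64(0.0008245587275877535), 564)
2.5167
```

View pics/w12.png

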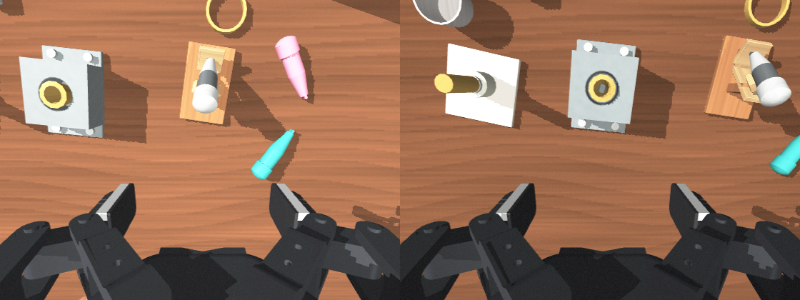

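The left picture (wrist over the rest) shows the steel stake at (207,85). The right one (wrist over the holder) shows the sleeve at (602,88), the tamper at (465,83), and the rest at the right.

Run:
```python
from fit import *
for f,g in (('w2',0),('w1',0)):
    z=np.load(f+'.npz');im,d=z['im'],z['d'];P=cloud(d,z['K'],z['Rw'],z['o']);hsv=cv2.cvtColor(im,cv2.COLOR_RGB2HSV)
    near=lambda x,y,R:(d>0)&(np.hypot(P[...,0]-x,P[...,1]-y)<R)
    br=(hsv[...,1]>80)&(hsv[...,0]>12)&(hsv[...,0]<35)
    m=near(.556,.018,.03)&br;q=P[m];zr=np.percentile(q[:,2],95)
    t=q[q[:,2]>zr-.0015];print(f,'rim z',zr,'circ',cv2.minEnclosingCircle((t[:,:2]*1000).astype(np.float32)),len(t))
    t=P[near(.556,.018,.08)&(abs(P[...,2]-.06)<.002)&~br];print('top',np.median(t[:,2]),cv2.minAreaRect((t[:,:2]*1000).astype(np.float32)))
    if f=='w2':
        t=P[near(.56,.228,.1)&br&(P[...,2]>.05)];
        t=t[t[:,2]<.1]
        s=least_squares(lambda p:np.hypot(t[:,0]-p[0],t[:,1]-p[1])-.0125,[.56,.225],loss='soft_l1',f_scale=.001)
        print('tamper',s.x,np.median(abs(s.fun)),len(t))
        t=P[near(.56,.228,.1)&(abs(P[...,2]-.01)<.003)&(hsv[...,1]<60)];print('tile',cv2.minAreaRect((t[:,:2]*1000).astype(np.float32)))
    m=near(.556,.018,.5)&(hsv[...,1]>0)
    print('bench z',np.median(P[near(.65,-.08,.03)][:,2]))
```

```text
w2 rim z 0.06752176136062096 circ ((557.522705078125, 16.463611602783203), 20.25394630432129) 442
top 0.06035700832018723 ((557.4127807617188, 16.56066131591797), (100.2187728881836, 100.13383483886719), 83.88964080810547)
tamper [0.56406832 0.2222368 ] 0.00025857469127452647 612
tile ((576.0413208007812, 224.7535400390625), (120.80715942382812, 154.3345947265625), 77.6185073852539)
bench z 0.00046272261260749126
w1 rim z 0.06730638461218039 circ ((557.6726684570312, 16.157718658447266), 20.486610412597656) 424
top 0.06028936560595244 ((557.409912109375, 16.66779327392578), (101.9647216796875, 100.22672271728516), 83.91197967529297)
bench z 0.00039396591566820405
```

```bash
cat >> h.py <<'E'
SO=np.array([.60727,-.22356,.03816]);SA=np.array([-.64066,.09386,.76206]);SA/=np.linalg.norm(SA)
H=np.array([.5575,.0165]);ZR=.067;HY=-.107
def graspR():
    zt=-SA; y=np.cross([0,0,1.],SA); y/=np.linalg.norm(y)   # horizontal
    if y[1]>0:y=-y
    return Ro.from_matrix(np.stack([np.cross(y,zt),y,zt],1)).as_quat()
E
python3 - <<'E'
from h import *
q=graspR();print(r.solve_ik(SO+.194*SA,q),r.solve_ik(SO+.094*SA,q))
for y in np.arange(-3,3.1,.5):
    k=r.solve_ik([*H,.2],down(y));print(round(y,1),None if k is None else np.round(k,2))
print(Ro.from_quat(down(.5)).as_matrix()[:,1])
E
```

```text
[-0.76063804  0.22907282  2.16508616  1.23556689  0.40682679 -0.13140432] [-0.66640379  0.47598799  2.08665433  1.7342025   0.33271052 -0.58492527]
-3.0 [-0.11  0.45  1.52  0.    1.17 -1.82]
-2.5 [-0.11  0.45  1.52  0.    1.17 -2.32]
-2.0 [-0.11  0.45  1.52  0.    1.17 -2.82]
-1.5 [-0.11  0.45  1.52 -0.    1.17  2.96]
-1.0 [-0.11  0.45  1.52 -0.    1.17  2.46]
-0.5 [-0.11  0.45  1.52 -0.    1.17  1.96]
0.0 [-0.11  0.45  1.52 -0.    1.17  1.46]
0.5 [-0.11  0.45  1.52 -0.    1.17  0.96]
1.0 [-0.11  0.45  1.52 -0.    1.17  0.46]
1.5 [-0.11  0.45  1.52 -0.    1.17 -0.04]
2.0 [-0.11  0.45  1.52  0.    1.17 -0.54]
2.5 [-0.11  0.45  1.52  0.    1.17 -1.04]
3.0 [-0.11  0.45  1.52  0.    1.17 -1.54]
[ 4.79425539e-01 -8.77582562e-01  1.22464680e-16]
```

Run:
```python
from h import *
q=graspR()
command_gripper(.075,60)
r.reach(SO+.194*SA,q)
print(r.move_straight(SO+.094*SA,q,speed=.08,max_force=8))
s=r.read_state();print(s['eef_pos'],SO+.094*SA,s['contact_force'])
command_gripper(.02,60)
s=r.read_state();print(s['grip_width'],s['grip_force'],s['contact_force'],s['time_s'])
```

```text
False
[ 0.54699935 -0.2147096   0.1100556 ] [ 0.54704767 -0.21473712  0.10979398] [-0.48000104  0.02889521  0.07920331]
0.03162835757593753 58.80280713317916 [-4.10607854  3.51607752  4.95669027] 6.0583
```

Run:
```python
from h import *
q=graspR()
r.move_straight(SO+.15*SA+[0,0,.06],q,speed=.1)
s=r.read_state();print(s['grip_width'],s['contact_force'])
r.reach([H[0],H[1],ZR+.094+.04],down(np.pi/2+HY))
s=r.read_state();print(s['grip_width'],s['grip_force'],s['contact_force'],s['eef_pos'],s['time_s'])
from fit import *
for n in('scene','side','wrist'):
    c=cam(n);cv2.imwrite(f'pics/u_{n}.png',c[0][...,::-1]);np.savez(f'u_{n}.npz',im=c[0],d=c[1],K=c[2],Rw=c[3],o=c[4])
    P=stake_pts(c,np.array([*H,ZR+.07]),.055,ZR+.02)
    P=P[(P[:,2]<ZR+.04+.07)]
    if len(P)>20:print(n,fit(P,np.array([*H,ZR+.04]),np.array([0,0,1.])))
A=[cv2.imread(f'pics/u_{n}.png') for n in('scene','side','wrist')]
cv2.imwrite('pics/u.png',np.hstack([cv2.resize(A[0][120:260,240:400],(343,300)),cv2.resize(A[1][160:300,200:360],(343,300))]))
```

```text
0.032386585113811484 [ 0.05511522 -0.09541165 -4.3558425 ]
0.03232188111076637 59.8439724300988 [ 0.22657033 -0.48249859 -3.0735968 ] [0.55714525 0.01643598 0.2002188 ] 8.2583
scene (array([0.55562333, 0.01585036, 0.10549874]), array([ 0.01391656, -0.00797311,  0.99987137]), np.float64(0.0005830167492053683), 238)
side (array([0.55840938, 0.01387674, 0.10567175]), array([0.00529878, 0.01412709, 0.99988617]), np.float64(0.0008336320878076604), 200)
wrist (array([0.5578093 , 0.01364565, 0.1070973 ]), array([-3.81787002e-04,  5.82199460e-04,  9.99999758e-01]), np.float64(9.739128957175595e-05), 831)
```

View pics/u.png

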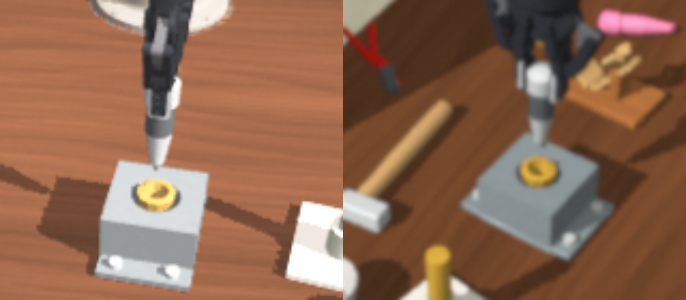

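The stake hangs upright in the fingers above the sleeve: its tip is at (155,170) in the left part, with the sleeve at (157,193). I'll measure the sleeve and the stake together in the same wrist picture.

Run:
```python
from fit import *
for n in('wrist','scene','side'):
    z=np.load(f'u_{n}.npz');im,d=z['im'],z['d'];P=cloud(d,z['K'],z['Rw'],z['o']);hsv=cv2.cvtColor(im,cv2.COLOR_RGB2HSV)
    m=(d>0)&(np.hypot(P[...,0]-H[0],P[...,1]-H[1])<.03)&(hsv[...,1]>80)&(hsv[...,0]>12)&(hsv[...,0]<35)&(P[...,2]>.05)&(P[...,2]<.08)
    q=P[m];zr=np.percentile(q[:,2],95);t=q[q[:,2]>zr-.002];print(n,zr,len(t),cv2.minEnclosingCircle((t[:,:2]*1000).astype(np.float32)))
    t=P[(d>0)&(np.hypot(P[...,0]-H[0],P[...,1]-H[1])<.08)&(abs(P[...,2]-.06)<.002)&(hsv[...,1]<60)];print(cv2.minAreaRect((t[:,:2]*1000).astype(np.float32)))
z=np.load('u_wrist.npz');cv2.imwrite('pics/uw.png',z['im'][...,::-1])
```

```text
wrist 0.06744315443672724 788 ((557.3088989257812, 17.013803482055664), 20.63573455810547)
((557.613525390625, 16.973979949951172), (99.79960632324219, 100.42242431640625), 83.9154052734375)
scene 0.06594986137424297 85 ((555.6908569335938, 17.292327880859375), 20.592443466186523)
((556.6126708984375, 17.47860336303711), (99.736083984375, 103.47431945800781), 83.64507293701172)
side 0.06686291096115787 57 ((557.0918579101562, 19.621028900146484), 20.87357521057129)
((557.6551513671875, 18.914737701416016), (102.6391830444336, 102.44439697265625), 85.33264923095703)
```

View pics/uw.png

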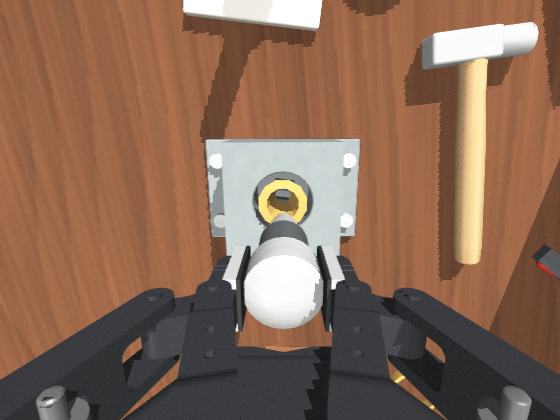

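The wrist picture shows the stake's head at (283,283) between the pads and the sleeve at (283,203). In that frame the stake is offset about 3 mm along tool x, so I compensate for that while turning.

```bash
cat >> h.py <<'E'
Y0=np.pi/2+HY; W0=np.array([.0007,-.0028]); DZ=.0932
def tcp(C,yaw,oz):
    c,s=np.cos(yaw-Y0),np.sin(yaw-Y0)
    return np.array([C[0]-(c*W0[0]-s*W0[1]),C[1]-(s*W0[0]+c*W0[1]),oz+DZ])
def feel(C,yaw,oz,f=5,v=.02):
    hit=r.move_straight(tcp(C,yaw,oz),down(yaw),speed=v,max_force=f)
    s=r.read_state();print('yaw-Y0 %.2f'%(yaw-Y0),hit,'depth mm',round((ZR-(s['eef_pos'][2]-DZ))*1e3,2),'F',np.round(s['contact_force'],1),'T',np.round(s['torque'],2),'t',round(s['time_s'],1),flush=True)
    return hit,s
E
python3 - <<'E'
from h import *
C=np.array([.5575,.0170])
r.move_straight(tcp(C,Y0,ZR+.02),down(Y0),speed=.1)
feel(C,Y0,ZR-.018,f=4,v=.05)
feel(C,Y0,ZR-.036,f=5,v=.02)
E
```

```text
yaw-Y0 0.00 False depth mm 17.75 F [-0.3  0.5 -3.1] T [-0.01 -0.    0.  ] t 9.7
yaw-Y0 0.00 True depth mm 34.49 F [-0.5 -1.8  3.7] T [-0.32 -0.05 -0.02] t 10.4
```

Run:
```python
from h import *
C=np.array([.5575,.0168])
feel(C,Y0,ZR-.0375,f=4,v=.01)
command_gripper(.06)
s=r.read_state();print(s['grip_width'],s['contact_force'])
p=np.array(s['eef_pos']);r.move_straight(p+[0,0,.1],speed=.12)
r.move_straight(p+[0,-.06,.15],speed=.15)
from fit import *
for n in('wrist','scene'):
    c=cam(n);cv2.imwrite(f'pics/v_{n}.png',c[0][...,::-1])
    P=stake_pts(c,np.array([*H,ZR+.035]),.045,ZR+.003)
    P=P[(np.hypot(*(P[:,:2]-H).T)<.025)]
    print(n,P[:,2].max(),fit(P,np.array([*H,ZR-.034]),np.array([0,0,1.])))
    im,d=c[:2];Q=cloud(*c[1:]);hsv=cv2.cvtColor(im,cv2.COLOR_RGB2HSV)
    m=(d>0)&(np.hypot(Q[...,0]-H[0],Q[...,1]-H[1])<.03)&(hsv[...,1]>80)&(hsv[...,0]>12)&(hsv[...,0]<35)&(Q[...,2]>.05)&(Q[...,2]<.08)
    print(np.percentile(Q[m][:,2],95),m.sum())
print(r.read_state()['time_s'])
A=[cv2.imread(f'pics/v_{n}.png') for n in('wrist','scene')]
cv2.imwrite('pics/v.png',np.hstack([cv2.resize(A[0],(440,330)),cv2.resize(A[1][120:260,240:400],(360,330))]))
```

```text
yaw-Y0 0.00 True depth mm 35.0 F [-1.1 -0.7  3.6] T [-0.18  0.07  0.03] t 10.7
0.059687970389429135 [-0.1313308   0.04645743 -0.03158157]
wrist 0.1367319774652247 (array([0.5575878 , 0.01657333, 0.0330921 ]), array([8.43451206e-06, 6.99855149e-06, 1.00000000e+00]), np.float64(0.0), 1371)
0.06684763407269478 22
scene 0.13385160486932562 (array([0.55574966, 0.01783338, 0.03075542]), array([-0.00262613, -0.0031219 ,  0.99999168]), np.float64(0.0002768984492791055), 366)
0.06620227568541086 127
12.7833
```

View pics/v.png

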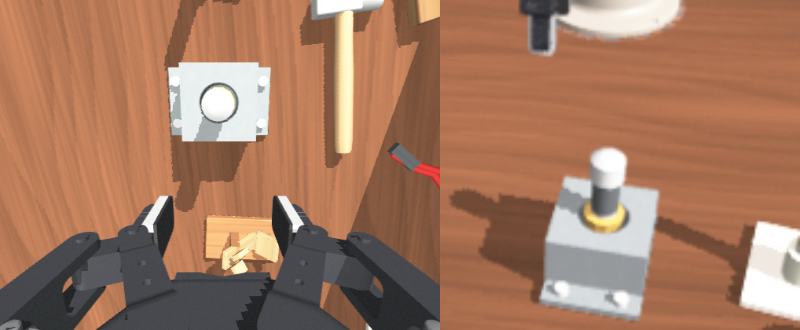

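The stake stands upright and seated: head at (218,103) in the wrist view, with its top 69 mm above the rim. Next is the tamper.

Run:
```python
from fit import *
command_gripper(.06,90)
r.reach([.50,.222,.26],down(0))
c=cam('wrist');im,d=c[:2];Q=cloud(*c[1:]);hsv=cv2.cvtColor(im,cv2.COLOR_RGB2HSV)
t=Q[(d>0)&(np.hypot(Q[...,0]-.564,Q[...,1]-.222)<.05)&(hsv[...,1]>80)&(hsv[...,0]>12)&(hsv[...,0]<35)&(Q[...,2]>.05)&(Q[...,2]<.125)]
zt=np.percentile(t[:,2],98);b=t[t[:,2]<zt-.004]
s=least_squares(lambda p:np.hypot(b[:,0]-p[0],b[:,1]-p[1])-.0125,[.564,.222],loss='soft_l1',f_scale=.001)
print('tamper',s.x,np.median(abs(s.fun)),len(b),zt)
e=t[t[:,2]>zt-.002];print(cv2.minEnclosingCircle((e[:,:2]*1000).astype(np.float32)))
T=s.x
assert np.hypot(*(T-[.564,.222]))<.006
r.reach([*T,.16],down(0))
print(r.move_straight([*T,.101],down(0),speed=.08,max_force=6))
command_gripper(.01,90)
s=r.read_state();print(s['eef_pos'],s['grip_width'],s['grip_force'],s['contact_force'],s['time_s'])
np.savetxt('pick.txt',s['eef_pos'])
r.move_straight([*T,.24],down(0),speed=.1)
s=r.read_state();print(s['grip_width'],s['contact_force'],s['time_s'])
```

```text
tamper [0.564 0.222] nan 0 0.11665572197301698
((563.7313842773438, 222.09185791015625), 11.966801643371582)
False
[0.56431473 0.22222644 0.10165113] 0.02328211584540742 87.84562110900879 [0.06913966 0.03076874 3.42918075] 16.6083
0.023340044916267132 [-0.11347273  0.89714852 -2.42565005] 18.15
  return _methods._mean(a, axis=axis, dtype=dtype,
  ret = ret.dtype.type(ret / rcount)
```

```bash
cat >> h.py <<'E'
HX=np.array([.5578,.0168])
def tap(push,f=22,v=.006):
    s=r.read_state()
    hit=r.move_straight([*HX,.2],down(0),speed=.012,max_force=6)
    z0=r.read_state()['eef_pos'][2]
    hit=r.move_straight([*HX,z0-push],down(0),speed=v,max_force=f)
    a=r.read_state()
    r.move_straight([*HX,z0+.008],down(0),speed=.04)
    print('contact TCP z',round(z0,4),'end',round(a['eef_pos'][2],4),hit,np.round(a['contact_force'],1),round(a['time_s'],2),flush=True)
    return z0,a
E
python3 - <<'E'
from h import *
r.move_straight([.564,.222,.28],down(0),speed=.2)
r.move_straight([*HX,.28],down(0),speed=.15)
r.move_straight([*HX,.236],down(0),speed=.08)
tap(.0025,f=18)
tap(.003,f=18)
E
```

```text
contact TCP z 0.2253 end 0.2238 False [-0.7 -0.2  5.8] 22.38
contact TCP z 0.2236 end 0.2216 False [-0.6  0.3  5.7] 24.43
```

Run:
```python
from h import *
for i in range(4):
    z0,a=tap(.0035,f=16)
    if a['contact_force'][2]>12: break
r.move_straight([*HX,.26],down(0),speed=.1)
c=cam('scene');cv2.imwrite('pics/x.png',cv2.resize(c[0][110:260,240:400],(640,600))[...,::-1])
im,d=c[:2];Q=cloud(*c[1:]);hsv=cv2.cvtColor(im,cv2.COLOR_RGB2HSV)
m=(d>0)&(np.hypot(Q[...,0]-.556,Q[...,1]-.0174)<.03)&(hsv[...,1]>80)&(hsv[...,0]>12)&(hsv[...,0]<35)&(Q[...,2]>.05)&(Q[...,2]<.08)
print(np.percentile(Q[m][:,2],95))
```

```text
contact TCP z 0.2214 end 0.2196 False [-1.7  0.1 10.4] 26.57
contact TCP z 0.2197 end 0.2195 False [-4.   0.6 17.7] 28.64
0.06085465449460429
```

View pics/x.png

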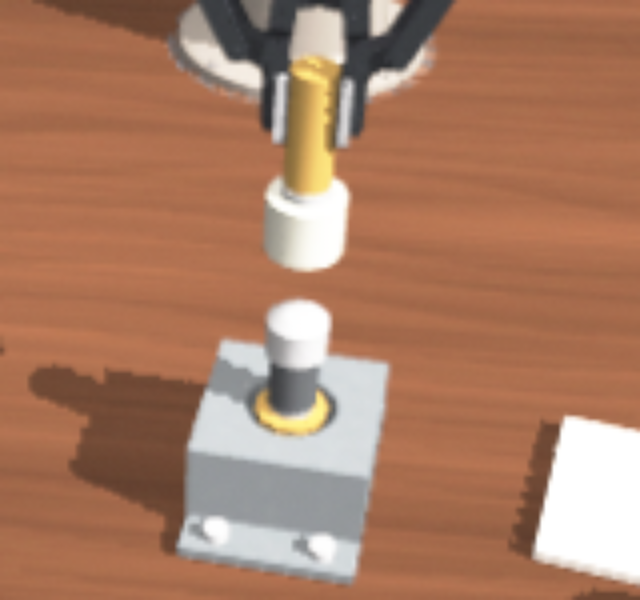

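The sleeve looks near level with the block at (290,410), and the tamper is upright in the hand at (306,220). One firmer tap will confirm the stop, and I'll compare the rim with the holder top.

Run:
```python
from h import *
r.move_straight([*HX,.228],down(0),speed=.08)
tap(.0045,f=21)
r.move_straight([*HX,.27],down(0),speed=.1)
r.move_straight([.5578-.03,.10,.28],down(0),speed=.15)
for n in('wrist','scene'):
    c=cam(n)
    im,d=c[:2];Q=cloud(*c[1:]);hsv=cv2.cvtColor(im,cv2.COLOR_RGB2HSV)
    R=np.hypot(Q[...,0]-H[0],Q[...,1]-H[1])
    m=(d>0)&(R<.03)&(hsv[...,1]>80)&(hsv[...,0]>12)&(hsv[...,0]<35)&(Q[...,2]>.05)&(Q[...,2]<.08)
    k=(d>0)&(R<.048)&(R>.03)&(hsv[...,1]<60)&(abs(Q[...,2]-.06)<.004)
    h=(d>0)&(R<.01)&(hsv[...,1]<60)&(Q[...,2]>.11)&(Q[...,2]<.145)
    print(n,m.sum(),np.percentile(Q[m][:,2],[50,95]) if m.sum() else 0,'top',np.median(Q[k][:,2]) if k.sum() else 0,'head',Q[h][:,2].max() if h.sum() else 0)
```

```text
contact TCP z 0.2197 end 0.2194 False [-4.3  0.6 23.8] 31.86
wrist 373 [0.0602863  0.06195317] top 0.06032291806773615 head 0.13121303406906032
scene 100 [0.05846826 0.06079673] top 0.058764721402813136 head 0.12828555470591968
```

Run:
```python
from h import *
r.reach([.5578-.07,.05,.25],down(0))
O=[]
for n,b in(('wrist',None),('side',None)):
    c=cam(n)
    im,d=c[:2];Q=cloud(*c[1:]);hsv=cv2.cvtColor(im,cv2.COLOR_RGB2HSV)
    R=np.hypot(Q[...,0]-H[0],Q[...,1]-H[1])
    m=(d>0)&(R<.03)&(hsv[...,1]>80)&(hsv[...,0]>12)&(hsv[...,0]<35)&(Q[...,2]>.045)&(Q[...,2]<.08)
    print(n)
    for a in range(12,28,2):
        k=m&(R>=a/1e3)&(R<(a+2)/1e3)
        if k.sum():print(a,k.sum(),np.percentile(Q[k][:,2],[5,50,95]).round(4))
    k=(d>0)&(R<.048)&(R>.032)&(abs(Q[...,2]-.06)<.004);print('top',np.percentile(Q[k][:,2],[5,50,95]))
    k=(d>0)&(R<.009)&(hsv[...,1]<60)&(Q[...,2]>.11)&(Q[...,2]<.145)
    print('head',Q[k][:,2].max() if k.sum() else 0)
    v,u=np.argwhere(m).mean(0).astype(int)
    O.append(cv2.resize(im[max(v-50,0):v+50,max(u-50,0):u+50],(400,400),interpolation=cv2.INTER_CUBIC))
cv2.imwrite('pics/y.png',np.hstack(O)[...,::-1]);print(r.read_state()['time_s'])
```

```text
wrist
14 19 [0.0601 0.0607 0.0615]
16 82 [0.059  0.0602 0.0616]
18 129 [0.0589 0.06   0.0611]
20 29 [0.0588 0.0599 0.061 ]
top [0.05913726 0.06032357 0.06154262]
head 0.1303845214807842
side
12 12 [0.0579 0.0599 0.0705]
14 12 [0.0575 0.059  0.0663]
16 21 [0.0576 0.0601 0.0618]
18 25 [0.0531 0.0585 0.0613]
20 24 [0.0535 0.0576 0.0603]
22 6 [0.0492 0.0572 0.0596]
24 2 [0.0462 0.0478 0.0495]
top [0.05690631 0.059317   0.06183713]
head 0.12868351443954884
34.225
```

View pics/y.png

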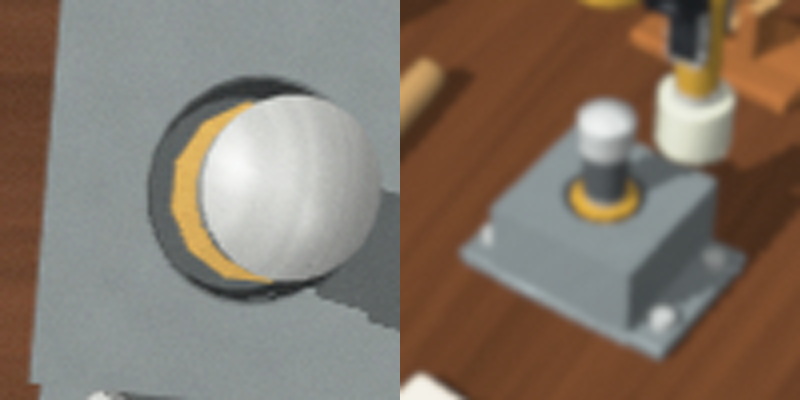

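The rim at (210,190) in the left part is level with the block top (60.2 against 60.3 mm), so the sleeve is flush. Now I stand the tamper back on the tile.

Run:
```python
from h import *
T=np.loadtxt('pick.txt')
r.move_straight([.50,.12,.27],down(0),speed=.15)
r.reach([T[0],T[1],.20],down(0))
r.move_straight([T[0],T[1],.108],down(0),speed=.08)
print(r.move_straight([T[0],T[1],.094],down(0),speed=.01,max_force=3.5))
s=r.read_state();print(s['eef_pos'],s['contact_force'])
r.hold(.3);command_gripper(.05)
s=r.read_state();p=np.array(s['eef_pos']);print(s['grip_width'],s['contact_force'])
r.move_straight(p+[0,0,.08],speed=.06)
r.move_straight(p+[-.08,0,.15],speed=.15)
O=[]
for n in('scene','wrist'):
    c=cam(n);im,d=c[:2];Q=cloud(*c[1:]);hsv=cv2.cvtColor(im,cv2.COLOR_RGB2HSV)
    k=(d>0)&(np.hypot(Q[...,0]-T[0],Q[...,1]-T[1])<.03)&(Q[...,2]>.08);print(n,Q[k].mean(0),Q[k][:,2].max())
    O.append(cv2.resize(im[120:300,180:460] if n=='scene' else im,(400,280)))
cv2.imwrite('pics/z.png',np.hstack(O)[...,::-1]);print(r.read_state()['time_s'])
```

```text
True
[0.56427473 0.22228576 0.10165384] [0.87147233 0.55910462 6.04449448]
0.05012860619623161 [-0.1616042  -0.42651866  0.29140091]
scene [0.56859968 0.22098753 0.10185522] 0.11578225040002788
wrist [0.56376112 0.22193948 0.11519633] 0.11814847561974867
40.6583
```

View pics/z.png

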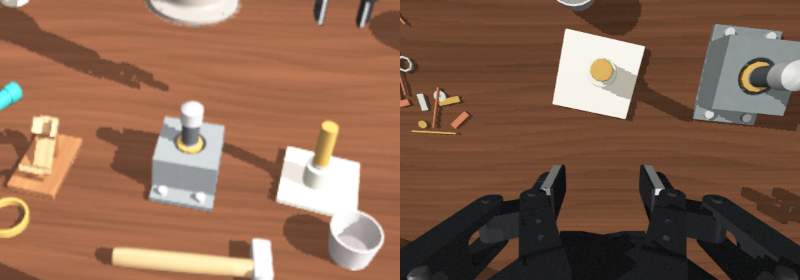

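The tamper stands upright on the tile at (325,155), the stake is home at (190,130), and the hammer, tin and bangle are where they were.

```bash
python3 -c "
from h import *
print(r.finish_job())"
```

```text
the job is handed in; nothing more can be done
None
```

The stake is seated in the sleeve and tapped down flush with the holder, the weight is back upright on the tile, the hammer, tin and bangle were not touched, and the job was handed in at about 41 s; no verdict was returned.

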